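Press the adapter onto a vial with the bench ratchet clamp and open the clamp again

TASK

A medicine vial lies in the cradle of the bench clamp with its white vial adapter pushed on only part way. Pump the clamp's trigger until the jaw has pressed the adapter fully home on the vial, and stop as soon as you feel it come up solid, because the glass cracks if it is squeezed hard. Then squeeze the release lever towards the thumb post, slide the jaw all the way back to its rear stop and let go, leaving the vial with its seated adapter lying in the cradle and the things around undisturbed.

Things in the scene. Friction and masses are not known exactly. Their poses are not given: they have to be found in the camera images.
- clamp: Ratchet bar clamp fixed to the worktop: grey base plate 272 x 84 x 10 mm, over it a steel toothed bar (10 mm wide, tooth tops 34 mm high), a fixed grey anvil at one end, a black sliding head with a steel fork jaw on the bar, a vial cradle before the anvil. Origin: centre of the plate's underside; x along the bar from the trigger end to the anvil, z up. Heights: above the worktop.
- jaw (a joint): Sliding head with its jaw, m: 0 = back at the rear stop, grows towards the anvil, at most 0.062. Trigger, release lever and thumb post ride on it. The ratchet (4 mm teeth) lets it go forward (3 to 5 N by hand), never back, unless the release lever is squeezed; then 2 to 3 N slide it. About 0.049 with the adapter home; starts at 0.026 to 0.036.
- trigger (a joint): Pump trigger, rad: 0 = up at rest (sprung), 0.42 = down at its stop. A stroke to 0.40 or more and back to 0 advances the jaw 4 mm (the first one 1 to 6 mm). Force on the pad: 2 to 5 N while the jaw moves freely, 6 to 9 N while it pushes the adapter on; once that is home the trigger goes solid part way (about 2 N more per mm of pad): 11 N there load the glass with about 19 N, 16 N with 35 N.
- trigger_pad (a point): Centre of the top face of the trigger's black ribbed pad (34 mm along the bar, 26 mm across), at the end of the head away from the anvil, 70 mm high at rest. Press it straight down: 27 mm to the stop, while it swings up to 6 mm away from the anvil on the head. Trigger pivot: 62 mm from it towards the anvil, 46 mm high.
- release (a joint): Release lever, rad: rests at 0.03 to 0.11 (sprung, its pawl in or on the teeth); 0.2 = squeezed fully towards the thumb post, pawl clear of the teeth. Takes 1 to 2 N at its top, up to 10 N when the clamp is loaded.
- lever_top (a point): Top end of the upright black release lever (18 mm wide across the bar, 7 mm thick), 97 mm high; free on all sides down to 65 mm height. To release, its top is pushed about 8 mm towards the anvil, that is towards the thumb post.
- post_top (a point): Centre of the top of the head's fixed thumb post (upright black block, 10 mm along the bar, 18 mm across, 96 mm high), on the anvil side of the lever. Lever and post measure about 34 mm along the bar over their outer faces, 25 mm when squeezed: pinch them together from above along the bar, fingertips at 72 mm height or more (the jaw just beyond the post is 67 mm high).
- jaw_face (a point): Centre of the jaw's pressing face (steel fork, 32 mm wide, 22 mm high, 9 mm slot for the adapter's nozzle), 54 mm high, looking towards the anvil.
- clamp_anvil (a point): Centre of the anvil's rubber face, against which the vial's base rests, 54 mm high.
- vial: Glass medicine vial, 21 mm in diameter, 38 mm long, lying along the bar in the cradle with its base against the anvil. Origin at the centre of its base; x along its axis, out of its base towards the anvil (cap and adapter lie at negative x), z up.
- adapter: White plastic vial adapter, flange 25 mm in diameter, a skirt over the vial's cap and a nozzle pointing at the jaw; slides along the vial only. Origin 8 mm behind the flange face that the jaw presses: in the vial's frame at x = -38 mm when fully home, -44.5 to -47 mm at the start. It slides on with about 8 N, then meets a solid stop; the glass stands 35 N.
- vial_near: Medicine vial standing beside the clamp, 21 mm in diameter, 38 mm high, a bystander. Origin under its base.
- vial_next: Second vial standing beside the clamp, same size, a bystander. Origin under its base.
- syringe_near: Capped syringe, 135 x 19 x 9 mm, lying on the worktop beside the clamp, a bystander. Origin under its middle.

How it is judged:
On the way, in this order (a step that is already met when the one before it is completed fails the run):
1. a stroke of the trigger presses the adapter fully home on the vial (within 1.5 mm, the jaw bearing on it with at least 13 N) (x of adapter in the frame of vial above -0.0395 m and contact force between adapter and anything else above 13 N and value of joint trigger above 0.04 rad), for 0.05 s.
2. the release lever is squeezed while the jaw is still forward (value of joint release above 0.15 rad and value of joint jaw above 0.025 m), for 0.05 s.
At the end, for the whole second after the job is handed in: The adapter is home on the vial (within 1.5 mm), the jaw is back at its rear stop (within 4 mm), trigger and release lever are let go, and the vial lies still in the cradle (base within 6 mm of the anvil, axis within 7 degrees of the bar) (x of adapter in the frame of vial above -0.0395 m and value of joint jaw below 0.004 m and value of joint release below 0.13 rad and value of joint trigger below 0.04 rad and distance between vial and clamp_anvil below 0.006 m and angle between the x axis of vial and the x axis of clamp, either way round below 0.12 rad and linear speed of vial below 0.02 m/s); the robot touches nothing.
It fails at once if the adapter and the glass vial are squeezed with more than 35 N (contact force between adapter and anything else above 35 N).
It fails at once if a standing vial or the syringe beside the clamp is moved by more than 20 mm (distance of any of vial_near, vial_next, syringe_near from where it was at the start of the episode above 0.02 m).
It also fails if it takes over 67 s, if anything falls off the work surface, if the arm or the gripper's body presses on something with over 40 N, if the wrist force passes 120 N, or if a joint passes its speed limit or range.

ROBOT

A 7-joint arm with a two-finger parallel gripper is mounted at the origin on a cart in front of the work surface, level with it; the furniture and walls round the work are solid. World frame = base frame: x ahead of the robot, y to its left, z up, the work surface at z = 0. Lengths are in m, angles in rad, forces in N, time in s.
With the tool pointing down it reaches from about 0.4 to 0.875 m from the base axis. Payload 19.3 kg.
Tool frame: the origin (TCP) lies at the very end of the fingers, on their centre line; the grasp point (between the pads) lies 19 mm behind it; z points along the fingers, y is the line along which they close (so a half turn about z gives the same grasp; the last joint's range is limited). The gripper opens to 85 mm and grips with 20 to 120 N. Pads are 22 mm wide; open, the fingers measure 114 mm over their backs; the gripper's body (76 mm by 85 mm) begins 54 mm behind the grasp point. The pads swing forward as they close: fully open they stand 13 mm farther back than shut.
Start: joints at [1.216, 0.521, -0.036, 1.599, 0.021, 1.021, -0.113], TCP at [0.176, -0.6, 0.231] pointing down, gripper open.
Joint ranges: [-2.91, 2.91], [-0.3, 2.13], [-1.5, 1.42], [0.17, 2.43], [-1.26, 4.41], [0.16, 1.93], [-2.52, 2.52]. Speed limits (rad/s): [1.89, 1.89, 2.39, 2.39, 3.01, 3.01, 3.01].

INTERFACE

Orientations are given as [roll, pitch, yaw] about the fixed x, y, z axes, in that order (R = Rz(yaw) Ry(pitch) Rx(roll)).
In Python, from workcell import bot gives the robot as it stands.
- The arm moves only by the shell command python3 -m crank 'ROWS' [FORCE]. ROWS is a JSON object of lists of equal length, an entry for each row: "travel": the shift along the world's x, y, z in cm, a list of three; "turn": the turn, a rotation vector about the world's x, y, z in degrees, a list of three; "gripper": the closure, from 0 (fully open) to 1 (shut). A call has exactly 5 rows; each row is the pose to reach, as a shift and turn from the pose commanded when the call began; what a row does not reach only later rows make up. A row lasts 1/10 s, in which the tool goes at most 50 mm and 8.59 degrees, less where a joint would pass 70% of its speed; a pose out of reach is approached as far as the arm can. A call with a gripper value outside its range is refused whole. The fingers move at their own pace and stop on an object; FORCE is the grip in N (left out, the last holds). Time passes only in rows, so rows that repeat a pose let the fingers close, or fill a call up. It gives the time, the measured TCP pose, the force, the opening and the grip force at its end, in the units of the state.
- bot.observe(): the state, without advancing time (a new reading comes with each control period).
- bot.grab_frame(name): name is "side" or "top"; returns a dict with "pixels" (400x640x3 uint8, red, green, blue), "fx", "fy", "cx", "cy" (pixels), "extrinsics" (4x4, takes a point from world to camera coordinates). Camera axes: x right, y down, z forward; pixel columns grow to the right and rows downward; lengths in m; the calibration is good to about 2 mm. A picture is of the moment at which its call begins. There is no depth.
- bot.job_done(): hands the job in; it is judged then, once.
The state is a dict: "clock": time; "qpos": joint angles; "qd": joint speeds; "joint_efforts": joint torques, N m; "position": TCP position; "tool_rot": TCP orientation; "force": force on the tool from outside, world axes, zero at the start; "moment": the same for the moment, N m; "grip_width": finger opening in m; "finger_force": force on a finger pad.
Only numpy, scipy, OpenCV 4.12 (cv2) and the standard library are available. Lean on these libraries where they do the work, as an engineer would, in place of code of your own. Each camera call takes 0.05 s, during which the arm holds its last target. There are 200 camera calls.

## Working session

There is one attempt and no reset: what is moved stays moved. The work goes in short steps, Python scripts to look and compute and a shell command to move; the robot and the scene stay as the last step left them, time stands still between calls to the robot, and variables do not carry over. Pictures are saved under pics/ and viewed, at most 10 in all, crops included, and the job is handed in when it is done.

```bash
mkdir -p pics; ls
cat > h.py <<'E'
import numpy as np, cv2, sys
from workcell import bot
def grab(n,out):
    f=bot.grab_frame(n); cv2.imwrite(f'pics/{out}.png',cv2.cvtColor(f['pixels'],cv2.COLOR_RGB2BGR))
    np.savez(f'pics/{out}.npz',K=[f['fx'],f['fy'],f['cx'],f['cy']],E=f['extrinsics'])
def cal(out):
    d=np.load(f'pics/{out}.npz'); return d['K'],d['E']
def proj(out,P):
    K,E=cal(out); p=(E[:3,:3]@np.atleast_2d(P).T).T+E[:3,3]
    return p[:,:2]/p[:,2:]*K[:2]+K[2:]
def ray(out,uv):
    K,E=cal(out); d=np.array([(uv[0]-K[2])/K[0],(uv[1]-K[3])/K[1],1]); R=E[:3,:3]
    return -R.T@E[:3,3], R.T@d
def onz(out,uv,z):
    o,d=ray(out,uv); return o+d*(z-o[2])/d[2]
def tri(a,ua,b,ub):
    o1,d1=ray(a,ua);o2,d2=ray(b,ub)
    s=np.linalg.lstsq(np.c_[d1,-d2],o2-o1,rcond=None)[0]
    p,q=o1+s[0]*d1,o2+s[1]*d2; return (p+q)/2,np.linalg.norm(p-q)
E
python3 - <<'E'
from h import *
grab('top','t0');grab('side','s0')
for n in('t0','s0'):
    K,E=cal(n);print(K,ray(n,K[2:])) 
o=bot.observe();print(o)
E
```

```text
pics
[430.92624885 430.92624885 322.87888158 197.12785841] (array([ 0.45682741, -0.01899608,  0.93424943]), array([ 0.07010693,  0.0098649 , -0.9974907 ]))
[505.70558225 505.70558225 316.52860267 206.50392712] (array([0.21655332, 0.68596242, 0.44210507]), array([ 0.36485763, -0.82591321, -0.42982123]))
{'clock': 0.1, 'qpos': array([ 1.21580893,  0.52195157, -0.03629773,  1.59992769,  0.02122664,
        1.02110643, -0.11280954]), 'qd': array([ 0.00012111, -0.00136687, -0.00060635, -0.00141175,  0.00029418,
        0.00214889, -0.00095161]), 'joint_efforts': array([ 3.61324768e-03, -9.28492498e+01,  1.98419429e+00, -3.70532691e+01,
        1.81962753e-02,  5.35392057e-03,  1.36419212e-04]), 'position': array([ 0.17545818, -0.59956196,  0.23079374]), 'tool_rot': array([-3.14059061e+00,  1.07525060e-04,  2.84754685e-01]), 'force': array([-0.10179314,  0.10568347, -0.586704  ]), 'moment': array([ 0.0095262 , -0.02139476,  0.01714282]), 'finger_force': 0.0, 'grip_width': 0.08521670730528288}
```

View pics/t0.png

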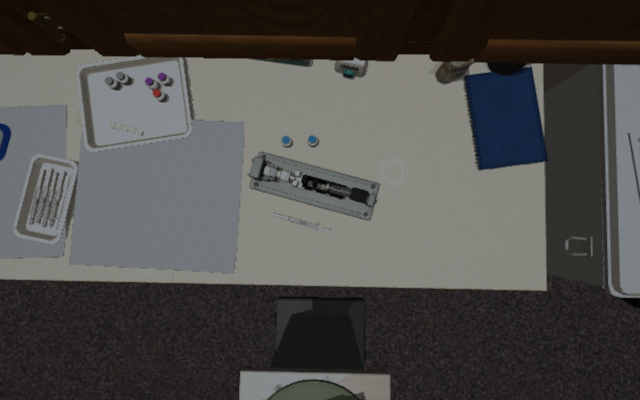

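View pics/s0.png

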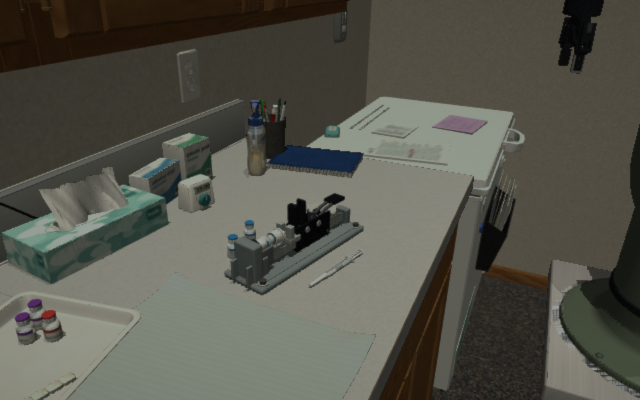

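The top view shows the clamp from the anvil at about (258,167) to the trigger end at about (372,200), with vials at (286,141) and (312,141) and the syringe at (302,222). In the side view the lever and post are near (297,212) and the pad near (333,200). I'll enlarge both.

Run:
```python
from h import *
t=cv2.imread('pics/t0.png')[125:240,240:400]; s=cv2.imread('pics/s0.png')[180:300,215:375]
g=lambda i:cv2.convertScaleAbs(cv2.resize(i,(800,i.shape[0]*5),interpolation=cv2.INTER_CUBIC),alpha=1.8,beta=15)
cv2.imwrite('pics/t0c.png',g(t));cv2.imwrite('pics/s0c.png',g(s))
```

```text
(no output)
```

View pics/t0c.png

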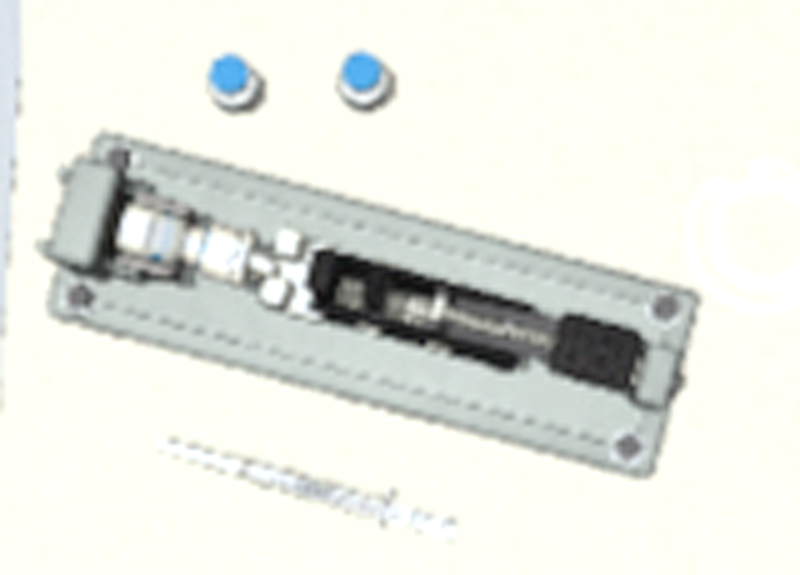

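View pics/s0c.png

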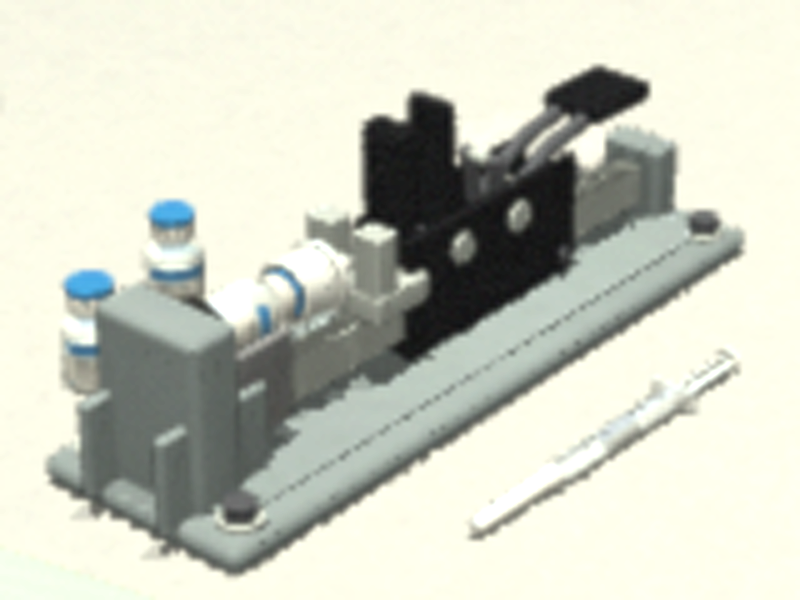

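The pad top is at crop (598,352) in the top view and (598,92) in the side view. In the side crop the post top is near (388,120) and the lever top near (432,97). The plate corners in the top crop are (103,135), (50,315), (698,295) and (652,475).

Run:
```python
from h import *
T=lambda u,v:(240+u/5-.4,125+v/5-.4); S=lambda u,v:(215+u/5-.4,180+v/5-.4)
C=[onz('t0',T(*p),.01) for p in[(103,135),(50,315),(698,295),(652,475)]]
print(np.round(C,4)); c=np.mean(C,0); ax=(C[0]+C[1]-C[2]-C[3])/2; print('centre',c,'len',np.linalg.norm(ax),'wid',np.linalg.norm(C[0]-C[1]),np.linalg.norm(C[2]-C[3]))
ax/=np.linalg.norm(ax); print('yaw',np.degrees(np.arctan2(ax[1],ax[0])),ax); n=np.array([-ax[1],ax[0],0])
loc=lambda P:np.round([(P-c)@ax*1e3,(P-c)@n*1e3,P[2]*1e3],1)
p,e=tri('t0',T(598,352),'s0',S(598,92)); print('pad',p,e,loc(p))
for nm,z,uvs in[('post',.096,[(366,120),(405,122),(388,117)]),('lever',.097,[(415,95),(452,102),(432,97)]),('padside',.07,[(598,92)]),('jawL',.067,[(310,215),(375,230)])]:
    for uv in uvs: print(nm,loc(onz('s0',S(*uv),z)))
for nm,z,uvs in[('post',.096,[(325,250),(318,290),(322,310)]),('padtop',.07,[(598,352),(560,317),(645,330),(552,370),(637,385)]),('jaw tip',.067,[(280,240),(270,290)]),('lever',.097,[(395,270),(390,330),(440,300)]),('anvil',.07,[(125,180),(105,270)])]:
    for uv in uvs: print(nm,loc(onz('t0',T(*uv),z)))
for k in[(238,85),(365,85)]: print(onz('t0',T(*k),.02))
# project check of post/lever grid
for x in range(-20,45,5): print(x, (proj('t0',c*[1,1,0]+ax*x/1e3+[0,0,.096])[0]-[239.6,124.6])*5, (proj('s0',c*[1,1,0]+ax*x/1e3+[0,0,.096])[0]-[214.6,179.6])*5)
```

```text
[[ 0.618   0.1281  0.01  ]
 [ 0.5392  0.1486  0.01  ]
 [ 0.5534 -0.1305  0.01  ]
 [ 0.4756 -0.1117  0.01  ]]
centre [0.54656416 0.00863369 0.01      ] len 0.26723476944726166 wid 0.08143532839777462 0.08003564860579417
yaw 76.11380871271281 [2.39994086e-01 9.70774350e-01 2.07724284e-16]
pad [ 0.52299759 -0.08392334  0.06555641] 0.0014057628208239469 [-95.5   0.7  65.6]
post [24.5 -3.9 96. ]
post [17.6  6.6 96. ]
post [18.2 -0.  96. ]
lever [ 1.2 -3.  97. ]
lever [-2.4  9.8 97. ]
lever [-1.2  2.3 97. ]
padside [-87.9   7.   70. ]
jawL [ 44.1 -11.1  67. ]
jawL [38.5 11.8 67. ]
post [19.9 -8.1 96. ]
post [18.4  7.8 96. ]
post [14.8 14.9 96. ]
padtop [-94.9   0.5  70. ]
padtop [-76.5  -9.2  70. ]
padtop [-110.9  -13.    70. ]
padtop [-78.9  12.3  70. ]
padtop [-113.4    9.3   70. ]
jaw tip [ 40.9 -10.4  67. ]
jaw tip [39.5 10.3 67. ]
lever [-8.7 -7.5 97. ]
lever [-12.9  15.7  97. ]
lever [-28.7  -0.7  97. ]
anvil [107.8 -17.4  70. ]
anvil [105.7  20.   70. ]
[0.639092   0.06913126 0.02      ]
[0.64012316 0.01457025 0.02      ]
-20 [417.95913078 296.24678645] [462.85752895  79.89290006]
-15 [405.60900707 292.94819238] [453.34935374  84.61035108]
-10 [393.26275383 289.65063206] [443.75992174  89.36811739]
-5 [380.92036924 286.35410503] [434.08818685  94.16671802]
0 [368.58185148 283.05861079] [424.33308496  99.00668094]
5 [356.24719873 279.76414885] [414.49353348 103.88854324]
10 [343.91640919 276.47071874] [404.56843105 108.81285137]
15 [331.58948103 273.17831996] [394.55665705 113.78016134]
20 [319.26641244 269.88695204] [384.45707119 118.79103887]
25 [306.94720161 266.59661449] [374.26851312 123.84605969]
30 [294.63184672 263.30730681] [363.98980193 128.9458097 ]
35 [282.32034598 260.01902855] [353.61973572 134.0908852 ]
40 [270.01269756 256.7317792 ] [343.15709115 139.28189317]
```

```bash
python3 -m crank '{"travel":[[4,5,0],[7,10,0],[10,15,0],[13,20,0],[17,25,0]],"turn":[[0,0,-6],[0,0,-12],[0,0,-18],[0,0,-24],[0,0,-30.2]],"gripper":[1,1,1,1,1]}' 60
python3 -m crank '{"travel":[[4,5,-1],[7,10,-3],[10,15,-5],[14,20,-8],[17.7,26.6,-10]],"turn":[[0,0,0],[0,0,0],[0,0,0],[0,0,0],[0,0,0]],"gripper":[1,1,1,1,1]}'
python3 -m crank '{"travel":[[0,0,0],[0,0,0],[0,0,0],[0,0,0],[0,0,0]],"turn":[[0,0,0],[0,0,0],[0,0,0],[0,0,0],[0,0,0]],"gripper":[1,1,1,1,1]}'
```

```text
clock: 0.6
position: [0.315, -0.3906, 0.2312]
tool_rot: [-3.141, 0.0, -0.247]
force: [1.4, -0.1, 1.2]
grip_width: 0.0122
finger_force: 0.0
clock: 1.1
position: [0.449, -0.1941, 0.1573]
tool_rot: [-3.142, 0.0, -0.243]
force: [0.7, -1.3, -0.2]
grip_width: 0.0001
finger_force: 0.0
clock: 1.6
position: [0.4481, -0.1965, 0.1585]
tool_rot: [3.141, -0.0, -0.244]
force: [0.2, -0.3, 0.1]
grip_width: -0.0002
finger_force: 0.0
```

```bash
python3 -m crank '{"travel":[[3,3.5,0],[6,7,-1],[7.5,11.35,-3],[7.5,11.35,-5],[7.5,11.35,-6.8]],"turn":[[0,0,0],[0,0,0],[0,0,0],[0,0,0],[0,0,0]],"gripper":[1,1,1,1,1]}'
python3 -m crank '{"travel":[[0,0,0],[0,0,0],[0,0,0],[0,0,0],[0,0,0]],"turn":[[0,0,0],[0,0,0],[0,0,0],[0,0,0],[0,0,0]],"gripper":[1,1,1,1,1]}'
python3 - <<'E'
from h import *
grab('top','t1');grab('side','s1')
g=lambda i:cv2.convertScaleAbs(cv2.resize(i,(400,400),interpolation=cv2.INTER_CUBIC),alpha=1.8,beta=15)
a=cv2.imread('pics/t1.png')[145:245,300:400]; b=cv2.imread('pics/s1.png')[140:240,285:385]
cv2.imwrite('pics/c1.png',np.hstack([g(a),g(b)]))
print(bot.observe()['position'])
E
```

```text
clock: 2.1
position: [0.5237, -0.0811, 0.0894]
tool_rot: [-3.141, -0.0, -0.241]
force: [-1.0, -1.0, -0.2]
grip_width: -0.0001
finger_force: 0.0
clock: 2.6
position: [0.5237, -0.0824, 0.0909]
tool_rot: [-3.141, -0.001, -0.243]
force: [-0.8, 0.3, -0.5]
grip_width: -0.0001
finger_force: 0.0
[ 0.5235506  -0.0822555   0.09054634]
```

View pics/c1.png

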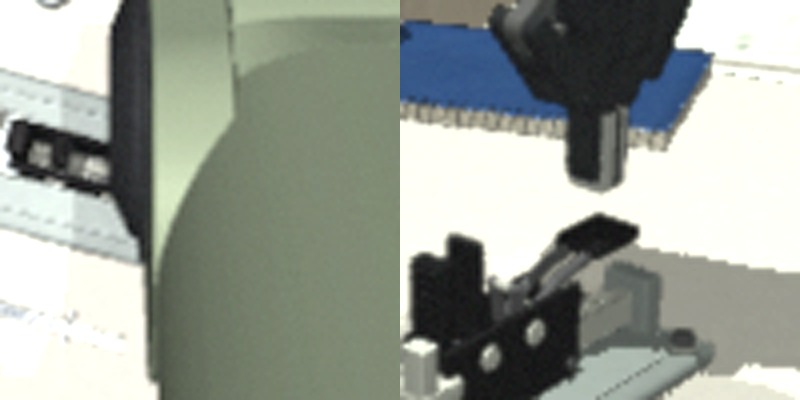

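The tip hangs centred over the pad: in the right half it is at (597,185), with the pad at (598,235). Starting the first stroke.

```bash
python3 -m crank '{"travel":[[0,0,-1.5],[0,0,-2.3],[0,0,-3],[0,0,-3.5],[0,0,-3.5]],"turn":[[0,0,0],[0,0,0],[0,0,0],[0,0,0],[0,0,0]],"gripper":[1,1,1,1,1]}'
python3 -m crank '{"travel":[[0,0,-0.5],[0,0,-0.8],[0,0,-1],[0,0,-1.1],[0,0,-1.1]],"turn":[[0,0,0],[0,0,0],[0,0,0],[0,0,0],[0,0,0]],"gripper":[1,1,1,1,1]}'
python3 -m crank '{"travel":[[0,0,-0.1],[0,0,-0.2],[0,0,-0.2],[0,0,-0.2],[0,0,-0.2]],"turn":[[0,0,0],[0,0,0],[0,0,0],[0,0,0],[0,0,0]],"gripper":[1,1,1,1,1]}'
```

```text
clock: 3.2
position: [0.5233, -0.0822, 0.0547]
tool_rot: [3.142, 0.001, -0.242]
force: [-0.7, -2.2, 1.8]
grip_width: -0.0001
finger_force: 1.6
clock: 3.7
position: [0.524, -0.0814, 0.0447]
tool_rot: [-3.141, -0.001, -0.242]
force: [-2.6, 4.6, 18.4]
grip_width: -0.0001
finger_force: 7.6
clock: 4.2
position: [0.5243, -0.081, 0.0436]
tool_rot: [-3.14, -0.002, -0.241]
force: [-6.4, 7.0, 35.4]
grip_width: 0.0
finger_force: 14.8
```

```bash
python3 -m crank '{"travel":[[0,0,1],[0,0,2],[0,0,3],[0.1,0.4,3.2],[0.1,0.4,3.2]],"turn":[[0,0,0],[0,0,0],[0,0,0],[0,0,0],[0,0,0]],"gripper":[1,1,1,1,1]}'
python3 -m crank '{"travel":[[0,0,-0.4],[0,0,-0.8],[0,0,-1.2],[0,0,-1.5],[0,0,-1.5]],"turn":[[0,0,0],[0,0,0],[0,0,0],[0,0,0],[0,0,0]],"gripper":[1,1,1,1,1]}'
python3 -m crank '{"travel":[[0,0,-0.3],[0,0,-0.6],[0,0,-0.8],[0,0,-1.0],[0,0,-1.0]],"turn":[[0,0,0],[0,0,0],[0,0,0],[0,0,0],[0,0,0]],"gripper":[1,1,1,1,1]}'
python3 -m crank '{"travel":[[0,0,-0.1],[0,0,-0.2],[0,0,-0.3],[0,0,-0.4],[0,0,-0.4]],"turn":[[0,0,0],[0,0,0],[0,0,0],[0,0,0],[0,0,0]],"gripper":[1,1,1,1,1]}'
```

```text
clock: 4.7
position: [0.5247, -0.0776, 0.0745]
tool_rot: [-3.141, -0.001, -0.242]
force: [-0.3, 0.4, 0.2]
grip_width: 0.0003
finger_force: 0.0
clock: 5.2
position: [0.5243, -0.0782, 0.0586]
tool_rot: [3.142, 0.0, -0.242]
force: [1.1, -1.4, 2.7]
grip_width: -0.0001
finger_force: 1.3
clock: 5.7
position: [0.5247, -0.0775, 0.0491]
tool_rot: [-3.141, -0.0, -0.242]
force: [0.7, 2.6, 7.4]
grip_width: -0.0
finger_force: 3.1
clock: 6.2
position: [0.5248, -0.0776, 0.0453]
tool_rot: [-3.141, -0.001, -0.242]
force: [0.7, 1.9, 7.8]
grip_width: 0.0002
finger_force: 3.3
```

```bash
python3 -m crank '{"travel":[[0,0,-0.05],[0,0,-0.1],[0,0,-0.1],[0,0,-0.1],[0,0,-0.1]],"turn":[[0,0,0],[0,0,0],[0,0,0],[0,0,0],[0,0,0]],"gripper":[1,1,1,1,1]}'
```

```text
clock: 6.7
position: [0.5248, -0.0776, 0.0443]
tool_rot: [-3.141, -0.001, -0.242]
force: [0.9, 2.4, 8.0]
grip_width: -0.0
finger_force: 3.2
```

```bash
python3 -m crank '{"travel":[[0,0,-0.05],[0,0,-0.1],[0,0,-0.1],[0,0,-0.1],[0,0,-0.1]],"turn":[[0,0,0],[0,0,0],[0,0,0],[0,0,0],[0,0,0]],"gripper":[1,1,1,1,1]}'
```

```text
clock: 7.2
position: [0.525, -0.0775, 0.0437]
tool_rot: [-3.141, -0.001, -0.242]
force: [-0.2, 3.3, 15.0]
grip_width: -0.0002
finger_force: 6.2
```

```bash
python3 -m crank '{"travel":[[0,0,1],[0,0,2],[0,0,3],[0.1,0.4,3.2],[0.1,0.4,3.2]],"turn":[[0,0,0],[0,0,0],[0,0,0],[0,0,0],[0,0,0]],"gripper":[1,1,1,1,1]}'
python3 -m crank '{"travel":[[0,0,-0.4],[0,0,-0.8],[0,0,-1.2],[0,0,-1.5],[0,0,-1.5]],"turn":[[0,0,0],[0,0,0],[0,0,0],[0,0,0],[0,0,0]],"gripper":[1,1,1,1,1]}'
python3 -m crank '{"travel":[[0,0,-0.2],[0,0,-0.4],[0,0,-0.4],[0,0,-0.4],[0,0,-0.4]],"turn":[[0,0,0],[0,0,0],[0,0,0],[0,0,0],[0,0,0]],"gripper":[1,1,1,1,1]}'
```

```text
clock: 7.7
position: [0.5257, -0.0736, 0.0756]
tool_rot: [-3.141, -0.001, -0.242]
force: [-0.5, 0.0, -0.5]
grip_width: 0.0
finger_force: 0.0
clock: 8.2
position: [0.5251, -0.0744, 0.0596]
tool_rot: [3.141, 0.001, -0.243]
force: [-1.2, -3.0, 2.2]
grip_width: 0.0001
finger_force: 1.4
clock: 8.7
position: [0.5254, -0.0743, 0.0563]
tool_rot: [3.141, 0.0, -0.242]
force: [-2.7, -3.8, 3.7]
grip_width: 0.0002
finger_force: 2.4
```

```bash
python3 -m crank '{"travel":[[0,0,-0.2],[0,0,-0.3],[0,0,-0.3],[0,0,-0.3],[0,0,-0.3]],"turn":[[0,0,0],[0,0,0],[0,0,0],[0,0,0],[0,0,0]],"gripper":[1,1,1,1,1]}'
python3 -m crank '{"travel":[[0,0,-0.1],[0,0,-0.2],[0,0,-0.2],[0,0,-0.2],[0,0,-0.2]],"turn":[[0,0,0],[0,0,0],[0,0,0],[0,0,0],[0,0,0]],"gripper":[1,1,1,1,1]}'
```

```text
clock: 9.2
position: [0.5254, -0.0741, 0.0533]
tool_rot: [-3.141, -0.0, -0.242]
force: [-2.0, -3.2, 5.5]
grip_width: 0.0003
finger_force: 2.8
clock: 9.7
position: [0.5256, -0.0738, 0.0513]
tool_rot: [-3.141, -0.0, -0.242]
force: [-1.9, -1.3, 4.6]
grip_width: 0.0002
finger_force: 2.9
```

```bash
python3 -m crank '{"travel":[[0,0,-0.1],[0,0,-0.2],[0,0,-0.3],[0,0,-0.3],[0,0,-0.3]],"turn":[[0,0,0],[0,0,0],[0,0,0],[0,0,0],[0,0,0]],"gripper":[1,1,1,1,1]}'
```

```text
clock: 10.2
position: [0.5257, -0.0733, 0.0484]
tool_rot: [-3.141, -0.0, -0.242]
force: [-2.2, 1.1, 7.4]
grip_width: 0.0
finger_force: 3.2
```

```bash
python3 -m crank '{"travel":[[0,0,-0.1],[0,0,-0.2],[0,0,-0.2],[0,0,-0.2],[0,0,-0.2]],"turn":[[0,0,0],[0,0,0],[0,0,0],[0,0,0],[0,0,0]],"gripper":[1,1,1,1,1]}'
```

```text
clock: 10.7
position: [0.5259, -0.0731, 0.0465]
tool_rot: [-3.14, -0.001, -0.242]
force: [-1.8, 3.3, 7.6]
grip_width: -0.0001
finger_force: 3.2
```

```bash
python3 -m crank '{"travel":[[0,0,-0.1],[0,0,-0.2],[0,0,-0.2],[0,0,-0.2],[0,0,-0.2]],"turn":[[0,0,0],[0,0,0],[0,0,0],[0,0,0],[0,0,0]],"gripper":[1,1,1,1,1]}'
```

```text
clock: 11.2
position: [0.5261, -0.0731, 0.0446]
tool_rot: [-3.14, -0.001, -0.241]
force: [-0.0, 2.7, 9.3]
grip_width: 0.0001
finger_force: 3.5
```

```bash
python3 -m crank '{"travel":[[0,0,-0.05],[0,0,-0.1],[0,0,-0.1],[0,0,-0.1],[0,0,-0.1]],"turn":[[0,0,0],[0,0,0],[0,0,0],[0,0,0],[0,0,0]],"gripper":[1,1,1,1,1]}'
```

```text
clock: 11.7
position: [0.5263, -0.0729, 0.0439]
tool_rot: [-3.14, -0.001, -0.241]
force: [-2.8, 4.2, 17.3]
grip_width: -0.0001
finger_force: 7.0
```

```bash
python3 -m crank '{"travel":[[0,0,1],[0,0,2],[0,0,3],[0.1,0.4,3.2],[0.1,0.4,3.2]],"turn":[[0,0,0],[0,0,0],[0,0,0],[0,0,0],[0,0,0]],"gripper":[1,1,1,1,1]}'
python3 - <<'E'
from h import *
grab('side','s2')
g=lambda i:cv2.convertScaleAbs(cv2.resize(i,(800,480),interpolation=cv2.INTER_CUBIC),alpha=1.8,beta=15)
cv2.imwrite('pics/c2.png',g(cv2.imread('pics/s2.png')[190:286,215:375]))
E
```

```text
clock: 12.2
position: [0.5268, -0.0695, 0.0756]
tool_rot: [-3.141, -0.001, -0.242]
force: [0.9, 0.5, 0.3]
grip_width: 0.0001
finger_force: 0.0
```

View pics/c2.png

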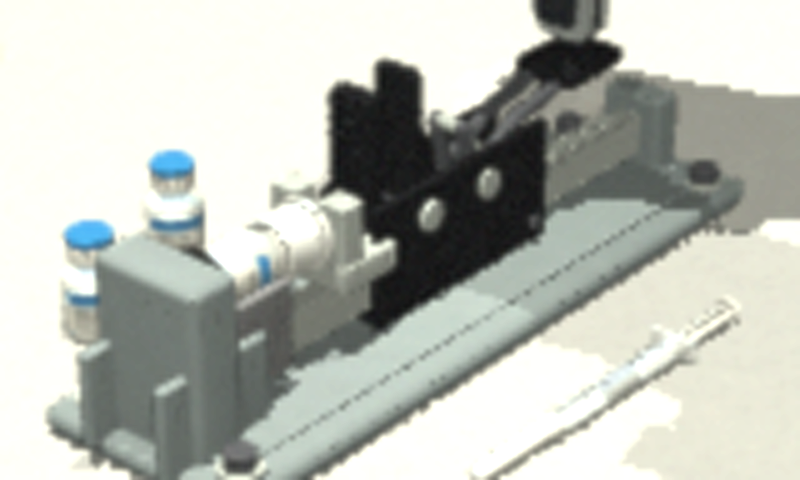

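The adapter sits against the fork at about (310,235). The head has moved about 13 mm and the tip is still centred over the pad at (570,60). The next stroke may come up solid, so I'll take small steps.

```bash
python3 -m crank '{"travel":[[0,0,-0.4],[0,0,-0.8],[0,0,-1.0],[0,0,-1.0],[0,0,-1.0]],"turn":[[0,0,0],[0,0,0],[0,0,0],[0,0,0],[0,0,0]],"gripper":[1,1,1,1,1]}'
```

```text
clock: 12.75
position: [0.5262, -0.0703, 0.065]
tool_rot: [3.141, 0.001, -0.242]
force: [-0.5, -2.4, 2.1]
grip_width: -0.0001
finger_force: 1.1
```

```bash
python3 -m crank '{"travel":[[0,0,-0.1],[0,0,-0.2],[0,0,-0.3],[0,0,-0.3],[0,0,-0.3]],"turn":[[0,0,0],[0,0,0],[0,0,0],[0,0,0],[0,0,0]],"gripper":[1,1,1,1,1]}'
```

```text
clock: 13.25
position: [0.5265, -0.0702, 0.0622]
tool_rot: [-3.142, -0.0, -0.242]
force: [-1.2, -3.1, 2.3]
grip_width: -0.0002
finger_force: 1.3
```

```bash
python3 -m crank '{"travel":[[0,0,-0.1],[0,0,-0.2],[0,0,-0.2],[0,0,-0.2],[0,0,-0.2]],"turn":[[0,0,0],[0,0,0],[0,0,0],[0,0,0],[0,0,0]],"gripper":[1,1,1,1,1]}'
```

```text
clock: 13.75
position: [0.5264, -0.0701, 0.0602]
tool_rot: [-3.142, -0.0, -0.242]
force: [-0.3, -2.7, 2.7]
grip_width: -0.0001
finger_force: 1.4
```

```bash
python3 -m crank '{"travel":[[0,0,-0.1],[0,0,-0.2],[0,0,-0.25],[0,0,-0.25],[0,0,-0.25]],"turn":[[0,0,0],[0,0,0],[0,0,0],[0,0,0],[0,0,0]],"gripper":[1,1,1,1,1]}'
```

```text
clock: 14.25
position: [0.5264, -0.0702, 0.0577]
tool_rot: [3.142, -0.0, -0.242]
force: [-0.6, -3.6, 3.4]
grip_width: -0.0001
finger_force: 1.6
```

```bash
python3 -m crank '{"travel":[[0,0,-0.1],[0,0,-0.2],[0,0,-0.2],[0,0,-0.2],[0,0,-0.2]],"turn":[[0,0,0],[0,0,0],[0,0,0],[0,0,0],[0,0,0]],"gripper":[1,1,1,1,1]}'
```

```text
clock: 14.75
position: [0.5264, -0.0703, 0.0557]
tool_rot: [3.142, -0.0, -0.242]
force: [-1.2, -3.5, 4.5]
grip_width: 0.0002
finger_force: 2.9
```

```bash
python3 -m crank '{"travel":[[0,0,-0.1],[0,0,-0.2],[0,0,-0.2],[0,0,-0.2],[0,0,-0.2]],"turn":[[0,0,0],[0,0,0],[0,0,0],[0,0,0],[0,0,0]],"gripper":[1,1,1,1,1]}'
```

```text
clock: 15.25
position: [0.5265, -0.07, 0.0537]
tool_rot: [-3.141, -0.0, -0.242]
force: [-1.6, -4.2, 6.1]
grip_width: 0.0002
finger_force: 3.2
```

```bash
python3 -m crank '{"travel":[[0,0,-0.1],[0,0,-0.2],[0,0,-0.2],[0,0,-0.2],[0,0,-0.2]],"turn":[[0,0,0],[0,0,0],[0,0,0],[0,0,0],[0,0,0]],"gripper":[1,1,1,1,1]}'
```

```text
clock: 15.75
position: [0.5265, -0.0701, 0.0519]
tool_rot: [-3.141, -0.0, -0.242]
force: [-2.6, -3.2, 10.2]
grip_width: 0.0
finger_force: 5.1
```

```bash
python3 -m crank '{"travel":[[0,0,-0.1],[0,0,-0.15],[0,0,-0.15],[0,0,-0.15],[0,0,-0.15]],"turn":[[0,0,0],[0,0,0],[0,0,0],[0,0,0],[0,0,0]],"gripper":[1,1,1,1,1]}'
```

```text
clock: 16.25
position: [0.5265, -0.0701, 0.0505]
tool_rot: [-3.141, -0.0, -0.242]
force: [-3.0, -4.3, 11.8]
grip_width: -0.0001
finger_force: 6.4
```

```bash
python3 -m crank '{"travel":[[0,0,-0.03],[0,0,-0.05],[0,0,-0.05],[0,0,-0.05],[0,0,-0.05]],"turn":[[0,0,0],[0,0,0],[0,0,0],[0,0,0],[0,0,0]],"gripper":[1,1,1,1,1]}'
python3 - <<'E'
from h import *
F=[]
for i in range(6):
    grab('side','s3'); F.append(bot.observe()['force'])
print(np.round(F,1),np.mean(F,0))
g=lambda i:cv2.convertScaleAbs(cv2.resize(i,(800,480),interpolation=cv2.INTER_CUBIC),alpha=1.8,beta=15)
cv2.imwrite('pics/c3.png',g(cv2.imread('pics/s3.png')[205:253,245:325]))
E
```

```text
clock: 16.75
position: [0.5266, -0.0701, 0.0501]
tool_rot: [-3.141, -0.0, -0.242]
force: [-3.2, -3.4, 14.0]
grip_width: 0.0001
finger_force: 7.1
[[-2.7 -3.7 13.3]
 [-3.  -4.1 14.1]
 [-2.8 -2.3 13.9]
 [-3.3 -3.5 13. ]
 [-3.  -2.6 14.6]
 [-2.9 -2.7 14.5]] [-2.96700662 -3.15073149 13.90627659]
```

View pics/c3.png

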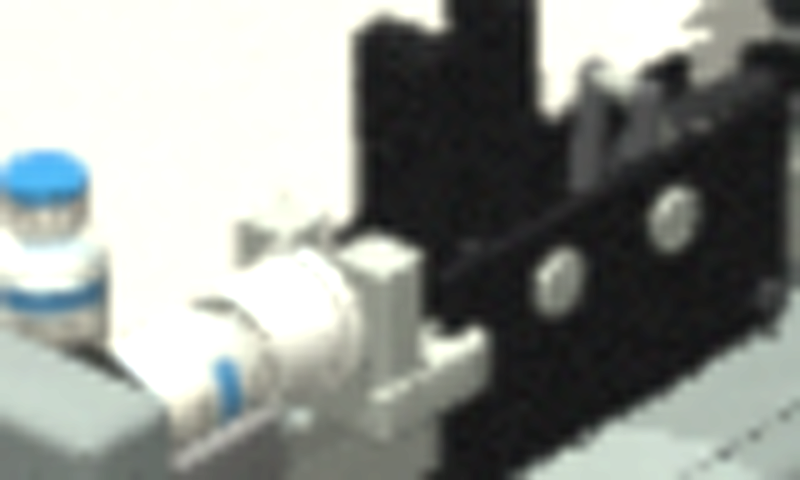

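The pad reads 13.9 N and is stiff, and the picture shows the adapter flange at (340,310) up against the vial collar. It has come up solid, so I'm lifting off to locate the lever and post.

```bash
python3 -m crank '{"travel":[[0,0,1],[0,0,3],[0,0,6],[0,0,9],[0,0,11]],"turn":[[0,0,0],[0,0,0],[0,0,0],[0,0,0],[0,0,0]],"gripper":[1,1,1,1,1]}'
python3 - <<'E'
from h import *
grab('side','s4')
T=lambda u,v:(240+u/5-.4,125+v/5-.4); S=lambda u,v:np.array((215+u/5-.4,180+v/5-.4))
c=np.array([.54656,.00863,0]);ax=np.array([.24,.9708,0]);n=np.array([-.9708,.24,0])
W=lambda x,y,z:c+ax*x+n*y+[0,0,z]
for nm,P,uv in[('pad',W(-.095,.0005,.07),(598,92)),('cornL',W(.136,-.042,.01),(48,465)),('cornB',W(.136,.042,.01),(235,572)),('cornR',W(-.136,.042,.01),(742,240))]:
    print(nm,'pix obs-pred',S(*uv)-proj('s0',P)[0])
# shift along bar by image registration of head region
a=cv2.imread('pics/s0.png',0).astype(np.float32);b=cv2.imread('pics/s4.png',0).astype(np.float32)
for box in[(284,196,310,216),(286,194,332,246),(318,192,346,206)]:
    x0,y0,x1,y1=box
    up=4;A=cv2.resize(a[y0:y1,x0:x1],None,fx=up,fy=up,interpolation=cv2.INTER_CUBIC)
    ox,oy=x0-25,y0-8;Bi=cv2.resize(b[oy:y1+18,ox:x1+8],None,fx=up,fy=up,interpolation=cv2.INTER_CUBIC)
    m=cv2.matchTemplate(Bi,A,cv2.TM_CCOEFF_NORMED);_,s,_,l=cv2.minMaxLoc(m)
    d=np.array([l[0]/up-25,l[1]/up-8]);print(box,'shift',d,s)
for X in(.010,.014,.016,.018):
    print(X,proj('s0',W(.0+X,0,.09))[0]-proj('s0',W(0,0,.09))[0], proj('s0',W(-.095+X,0,.07))[0]-proj('s0',W(-.095,0,.07))[0])
print(bot.observe()['position'])
E
```

```text
clock: 17.55
position: [0.5268, -0.0696, 0.1617]
tool_rot: [-3.141, -0.001, -0.242]
force: [0.4, 0.1, -0.2]
grip_width: -0.0001
finger_force: 0.0
pad pix obs-pred [0.54997686 2.2227011 ]
cornL pix obs-pred [1.2280705  2.83166331]
cornB pix obs-pred [-0.35177529  4.46959195]
cornR pix obs-pred [-0.72205133  3.35106306]
(284, 196, 310, 216) shift [-7.   3.5] 0.9956386089324951
(286, 194, 332, 246) shift [-6.75  3.75] 0.9728884100914001
(318, 192, 346, 206) shift [-6.    3.25] 0.9151623845100403
0.01 [-3.94069666  1.98389771] [-3.3367448   1.75982447]
0.014 [-5.53616945  2.78711985] [-4.68631097  2.47159588]
0.016 [-6.33807622  3.19083045] [-5.36432073  2.82918336]
0.018 [-7.14278264  3.5959505 ] [-6.04449535  3.18791261]
[ 0.52791152 -0.06969445  0.16402523]
```

Run:
```python
from h import *
S=lambda u,v:(215+u/5-.6,180+v/5-.4-2.9)
c=np.array([.54656,.00863,0]);ax=np.array([.24,.9708,0]);n=np.array([-.9708,.24,0])
loc=lambda P:np.round([(P-c)@ax*1e3,(P-c)@n*1e3],1)
for nm,z,uvs in[('post far front corner',.096,[(363,122)]),('post near front?',.096,[(405,130),(405,122)]),('lever far front',.097,[(411,95)]),('lever near front',.097,[(453,104)]),('pad corners',.07,[(548,92),(600,67),(648,90),(598,120)]),('jaw tops',.067,[(310,215),(330,205),(358,233),(375,223),(397,235),(380,245)])]:
    for uv in uvs: print(nm,loc(onz('s0',S(*uv),z)))
im=cv2.imread('pics/s4.png')[190:250,265:345]
cv2.imwrite('pics/c4.png',cv2.convertScaleAbs(cv2.resize(im,(800,600),interpolation=cv2.INTER_CUBIC),alpha=3.5,beta=20))
```

```text
post far front corner [ 18.2 -11.2]
post near front? [14.   3.2]
post near front? [ 9.4 -0.8]
lever far front [ -6.5 -11.7]
lever near front [-10.    3.5]
pad corners [-86.1 -14.5]
pad corners [-116.4  -13.6]
pad corners [-110.9   12. ]
pad corners [-78.4  13.5]
jaw tops [ 36.7 -18.3]
jaw tops [ 27.1 -18.1]
jaw tops [36.2  2.1]
jaw tops [27.4  1.7]
jaw tops [29.2 12.6]
jaw tops [38. 13.]
```

View pics/c4.png

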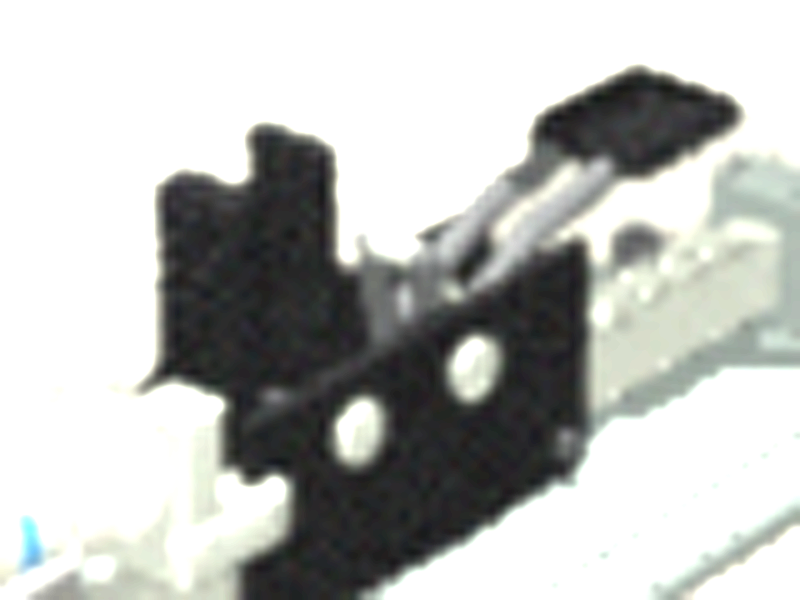

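The lever at (290,130) and post at (200,180) stand clear in this view. The pair's squeezed centre should be at about local x = +22 mm. Moving above it with the gripper part open.

```bash
python3 -m crank '{"travel":[[0.6,2.5,0],[1.2,5,0],[1.9,7.5,0],[2.5,9.9,0],[2.5,9.9,0]],"turn":[[0,0,0],[0,0,0],[0,0,0],[0,0,0],[0,0,0]],"gripper":[0.3,0.3,0.3,0.3,0.3]}' 30
python3 -m crank '{"travel":[[0,0,-1],[0,0,-2],[0,0,-3],[0,0,-4],[0,0,-4]],"turn":[[0,0,0],[0,0,0],[0,0,0],[0,0,0],[0,0,0]],"gripper":[0.3,0.3,0.3,0.3,0.3]}'
python3 - <<'E'
from h import *
grab('side','s5');o=bot.observe();p=o['position'];print(p,o['grip_width'])
d=p-[.54656,.00863,0];print('local',d@[.24,.9708,0],d@[-.9708,.24,0])
im=cv2.imread('pics/s5.png')[170:245,255:355]
cv2.imwrite('pics/c5.png',cv2.convertScaleAbs(cv2.resize(im,(800,600),interpolation=cv2.INTER_CUBIC),alpha=3.5,beta=20))
E
```

```text
clock: 18.1
position: [0.5517, 0.033, 0.1595]
tool_rot: [-3.14, 0.0, -0.238]
force: [0.2, -0.1, 0.0]
grip_width: 0.0596
finger_force: 0.0
clock: 18.6
position: [0.5505, 0.0284, 0.118]
tool_rot: [3.141, 0.002, -0.243]
force: [-0.6, -0.6, 0.2]
grip_width: 0.0602
finger_force: 0.0
[0.55096389 0.02853419 0.11884069] 0.05963697061837345
local 0.020379924552952497 0.0005017151294774787
```

View pics/c5.png

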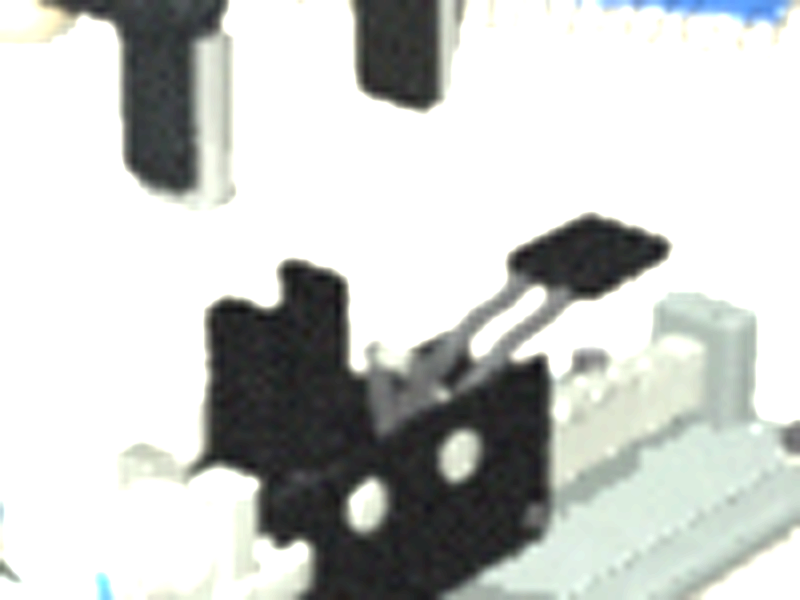

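Run:
```python
from h import *
c=np.array([.54656,.00863,0]);ax=np.array([.24,.9708,0]);n=np.array([-.9708,.24,0])
p=np.array([.5507,.0285,0])
R=lambda u,v:np.array([255+u/8-.45,170+v/8-.45])
loc=lambda P:np.round([(P-c)@ax*1e3,(P-c)@n*1e3],1)
for z in(.119,.123,.127):
  for nm,a,b,uv in[('R far',-.030,-.011,(358,92)),('R near',-.030,.011,(438,107)),('L near outer',.041,.011,(196,192)),('L far outer',.041,-.011,(126,170))]:
    print(z,nm,np.round(R(*uv)-proj('s5',p+ax*a+n*b+[0,0,z])[0],1))
for db in([0,2.9],[.5,2.9],[0,2]):
  print(db,[loc(onz('s5',R(*uv)-db,z)) for uv,z in[((207,305),.096),((283,262),.097),((347,277),.097)]])
```

```text
0.119 R far [ 0.8 -2.1]
0.119 R near [ 0.4 -3.6]
0.119 L near outer [-0.5 -7. ]
0.119 L far outer [ 1.4 -5.9]
0.123 R far [0.8 0.2]
0.123 R near [ 0.4 -1.3]
0.123 L near outer [-0.5 -4.6]
0.123 L far outer [ 1.4 -3.5]
0.127 R far [0.8 2.4]
0.127 R near [0.3 0.9]
0.127 L near outer [-0.4 -2.2]
0.127 L far outer [ 1.5 -1.2]
[0, 2.9] [array([ 35.5, -10. ]), array([ 11.7, -10.5]), array([8.9, 4.2])]
[0.5, 2.9] [array([ 36. , -10.6]), array([ 12.3, -11.1]), array([9.4, 3.5])]
[0, 2] [array([38. , -7.8]), array([14.4, -8.2]), array([11.5,  6.4])]
```

In the picture the finger tips at (160,190) and (400,100) straddle the lever and post. The pair spans about +3 to +36 mm along the bar. I'll shift slightly and descend.

```bash
python3 -m crank '{"travel":[[0.25,0.2,-1],[0.25,0.2,-2],[0.25,0.2,-3],[0.25,0.2,-4],[0.25,0.2,-4.3]],"turn":[[0,0,0],[0,0,0],[0,0,0],[0,0,0],[0,0,0]],"gripper":[0.3,0.3,0.3,0.3,0.3]}'
python3 -m crank '{"travel":[[0,0,0],[0,0,0],[0,0,0],[0,0,0],[0,0,0]],"turn":[[0,0,0],[0,0,0],[0,0,0],[0,0,0],[0,0,0]],"gripper":[0.45,0.45,0.5,0.5,0.5]}'
```

```text
clock: 19.15
position: [0.5533, 0.0308, 0.0753]
tool_rot: [3.141, 0.002, -0.242]
force: [0.0, 0.1, -0.1]
grip_width: 0.06
finger_force: 0.0
clock: 19.65
position: [0.5541, 0.0309, 0.0769]
tool_rot: [-3.141, -0.0, -0.242]
force: [-0.5, 0.3, 0.6]
grip_width: 0.0425
finger_force: 0.0
```

```bash
python3 -m crank '{"travel":[[0,0,0],[0,0,0],[0,0,0],[0,0,0],[0,0,0]],"turn":[[0,0,0],[0,0,0],[0,0,0],[0,0,0],[0,0,0]],"gripper":[0.54,0.58,0.6,0.6,0.6]}'
python3 -m crank '{"travel":[[0,0,0],[0,0,0],[0,0,0],[0,0,0],[0,0,0]],"turn":[[0,0,0],[0,0,0],[0,0,0],[0,0,0],[0,0,0]],"gripper":[0.63,0.66,0.68,0.7,0.72]}'
```

```text
clock: 20.15
position: [0.554, 0.031, 0.0767]
tool_rot: [-3.141, -0.0, -0.242]
force: [0.1, 1.2, 1.3]
grip_width: 0.0344
finger_force: 0.8
clock: 20.65
position: [0.554, 0.031, 0.077]
tool_rot: [-3.141, -0.0, -0.242]
force: [-0.7, 3.1, 7.8]
grip_width: 0.0244
finger_force: 22.8
```

```bash
python3 -m crank '{"travel":[[-0.06,-0.24,0],[-0.15,-0.6,0],[-0.24,-1,0],[-0.36,-1.5,0],[-0.48,-1.94,0]],"turn":[[0,0,0],[0,0,0],[0,0,0],[0,0,0],[0,0,0]],"gripper":[0.73,0.73,0.73,0.73,0.73]}'
```

```text
clock: 21.15
position: [0.5491, 0.0114, 0.077]
tool_rot: [-3.141, -0.0, -0.242]
force: [-1.7, 1.9, 8.9]
grip_width: 0.0239
finger_force: 29.1
```

```bash
python3 -m crank '{"travel":[[-0.12,-0.48,0],[-0.24,-0.97,0],[-0.36,-1.45,0],[-0.48,-1.94,0],[-0.48,-1.94,0]],"turn":[[0,0,0],[0,0,0],[0,0,0],[0,0,0],[0,0,0]],"gripper":[0.73,0.73,0.73,0.73,0.73]}'
```

```text
clock: 21.65
position: [0.544, -0.0088, 0.077]
tool_rot: [3.141, 0.0, -0.243]
force: [-3.4, -0.8, 10.6]
grip_width: 0.0237
finger_force: 29.1
```

```bash
python3 -m crank '{"travel":[[-0.05,-0.2,0],[-0.1,-0.4,0],[-0.14,-0.58,0],[-0.14,-0.58,0],[-0.14,-0.58,0]],"turn":[[0,0,0],[0,0,0],[0,0,0],[0,0,0],[0,0,0]],"gripper":[0.73,0.73,0.73,0.73,0.73]}'
```

```text
clock: 22.15
position: [0.5432, -0.012, 0.0771]
tool_rot: [-3.14, -0.0, -0.241]
force: [-1.5, 11.8, 9.6]
grip_width: 0.0239
finger_force: 33.4
```

```bash
python3 -m crank '{"travel":[[-0.03,-0.1,0],[-0.05,-0.2,0],[-0.05,-0.2,0],[-0.05,-0.2,0],[-0.05,-0.2,0]],"turn":[[0,0,0],[0,0,0],[0,0,0],[0,0,0],[0,0,0]],"gripper":[0.73,0.73,0.73,0.73,0.73]}'
```

```text
clock: 22.65
position: [0.5432, -0.0122, 0.0771]
tool_rot: [-3.138, -0.001, -0.24]
force: [-0.1, 22.3, 8.4]
grip_width: 0.0238
finger_force: 36.7
```

Run:
```python
from h import *
grab('side','s6');grab('top','t6')
c=np.array([.54656,.00863,0]);ax=np.array([.24,.9708,0]);n=np.array([-.9708,.24,0])
s0=cv2.imread('pics/s0.png',0).astype(np.float32)
up=4;R=lambda i:cv2.resize(i,None,fx=up,fy=up,interpolation=cv2.INTER_CUBIC)
base=c+n*.012+[0,0,.045]
o=proj('s0',base-ax*.03)[0]
for f in('s4','s6'):
    b=cv2.imread(f'pics/{f}.png',0).astype(np.float32)
    for box in[(302,217,325,238),(305,220,323,233)]:
        x0,y0,x1,y1=box;ox,oy=x0-20,y0-20
        m=cv2.matchTemplate(R(b[oy:y1+20,ox:x1+30]),R(s0[y0:y1,x0:x1]),cv2.TM_CCOEFF_NORMED);_,s,_,l=cv2.minMaxLoc(m)
        d=np.array(l)/up-20
        xs=np.arange(-.045,.03,.0005);q=np.array([proj('s0',base-ax*.03+ax*x)[0]-o for x in xs]);e=np.linalg.norm(q-d,axis=1)
        print(f,box,d,round(s,3),'head shift mm',xs[e.argmin()]*1e3,round(e.min(),2))
```

```text
s4 (302, 217, 325, 238) [-6.5   3.75] 0.978 head shift mm 18.000000000000057 0.11
s4 (305, 220, 323, 233) [-6.5   3.75] 0.978 head shift mm 18.000000000000057 0.11
s6 (302, 217, 325, 238) [11.5  -6.25] 0.945 head shift mm -32.499999999999986 0.26
s6 (305, 220, 323, 233) [11.5 -6. ] 0.949 head shift mm -31.999999999999986 0.47
```

Image registration puts the head 50 mm back from the forward position, so it is at the rear stop. Opening and lifting.

```bash
python3 -m crank '{"travel":[[0,0,0],[0,0,0],[0,0,0],[0,0,0],[0,0,0]],"turn":[[0,0,0],[0,0,0],[0,0,0],[0,0,0],[0,0,0]],"gripper":[0.65,0.55,0.45,0.35,0.3]}'
python3 -m crank '{"travel":[[0,0,0],[0,0,1],[0,0,3],[0,0,5],[0,0,8]],"turn":[[0,0,0],[0,0,0],[0,0,0],[0,0,0],[0,0,0]],"gripper":[0.3,0.3,0.3,0.3,0.3]}'
python3 -m crank '{"travel":[[-1,-4,1],[-2,-8,3],[-4,-12,5],[-6,-16,6],[-8,-20,6]],"turn":[[0,0,0],[0,0,0],[0,0,0],[0,0,0],[0,0,0]],"gripper":[0.3,0.3,0.3,0.3,0.3]}'
python3 -m crank '{"travel":[[-1,-4,0],[-2,-8,0],[-4,-12,0],[-6,-14,0],[-6,-14,0]],"turn":[[0,0,0],[0,0,0],[0,0,0],[0,0,0],[0,0,0]],"gripper":[0.3,0.3,0.3,0.3,0.3]}'
python3 - <<'E'
from h import *
grab('side','s7');grab('top','t7')
g=lambda i:cv2.convertScaleAbs(cv2.resize(i,(400,300),interpolation=cv2.INTER_CUBIC),alpha=1.8,beta=15)
b=lambda f,x,y:cv2.imread(f'pics/{f}.png')[y:y+120,x:x+160]
cv2.imwrite('pics/c7.png',np.vstack([np.hstack([g(b('t0',240,125)),g(b('t7',240,125))]),np.hstack([g(b('s0',215,180)),g(b('s7',215,180))])]))
E
```

```text
clock: 23.25
position: [0.5424, -0.0161, 0.0766]
tool_rot: [3.141, 0.0, -0.243]
force: [0.7, -0.8, -0.0]
grip_width: 0.06
finger_force: 0.0
clock: 23.75
position: [0.5418, -0.0157, 0.1574]
tool_rot: [3.141, 0.001, -0.242]
force: [0.1, -0.0, -0.3]
grip_width: 0.0602
finger_force: 0.0
clock: 24.25
position: [0.462, -0.2175, 0.219]
tool_rot: [3.141, -0.003, -0.242]
force: [0.5, 0.3, -0.3]
grip_width: 0.0597
finger_force: 0.0
clock: 24.75
position: [0.3993, -0.3589, 0.2173]
tool_rot: [3.14, 0.001, -0.248]
force: [0.5, 0.3, 0.8]
grip_width: 0.0597
finger_force: 0.0
```

View pics/c7.png

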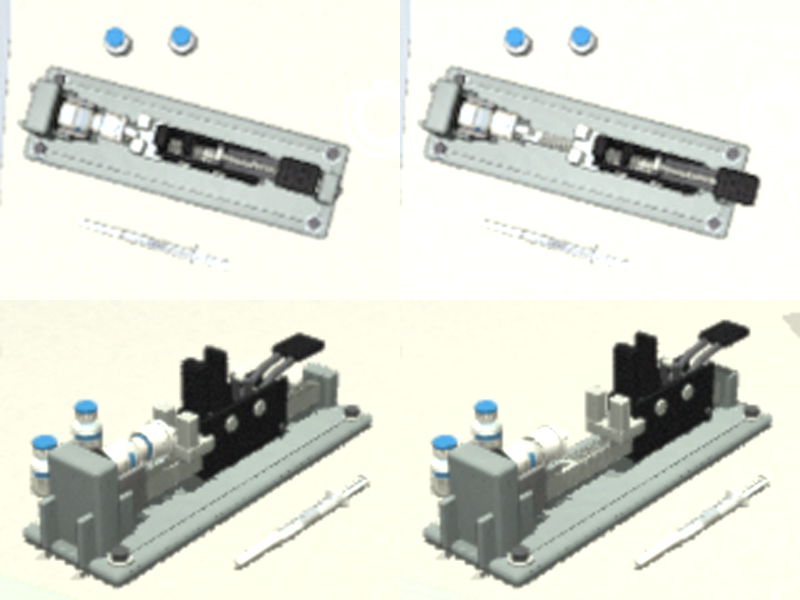

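The after views on the right show the head against the rear block at (715,385), the adapter seated and the vial in its cradle. The vials and syringe have not moved. One last numeric check, then I'll hand in.

Run:
```python
from h import *
a=cv2.imread('pics/s6.png',0).astype(np.float32)[205:232,312:340];b=cv2.imread('pics/s7.png',0).astype(np.float32)[195:242,302:350]
R=lambda i:cv2.resize(i,None,fx=8,fy=8,interpolation=cv2.INTER_CUBIC)
_,s,_,l=cv2.minMaxLoc(cv2.matchTemplate(R(b),R(a),cv2.TM_CCOEFF_NORMED));d=np.array(l)/8-10;print(d,s)
if np.abs(d).max()<.6: print(bot.job_done())
```

```text
[ 0.   -0.25] 0.8714733719825745
the job is handed in; nothing more can be done
None
```

I handed the job in at about 25 s of the 67 s allowed. The adapter was pressed home on the fourth trigger stroke (13.9 N on the pad when it came up solid, about 28 N on the glass by the task's figures). The jaw was released and slid back to its rear stop, the vial is still in its cradle, and the bystander vials and syringe look unmoved in the pictures. No verdict was returned at hand-in.

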